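# Box up brass knobs from the cup

### The job

Box up the brass knobs: tip the cup over the open boxes (two or three are there), never upending it, so that each gets at least two knobs, lying below its brass fill line; then close each box with a lid seated flat on its rim. Stand the cup, with any knobs left over, upright on its cork coaster. No knob may be left outside the boxes and the cup, and the bowl, the stone and the brush stay where they are.

Things in the scene. Friction and masses are not known exactly. Their poses are not given: they have to be found in the camera images.
- coaster: round cork coaster lying on the mat, 110 mm across, 4 mm thick, fixed; origin at the centre of its underside. The cup stands on it at the start.
- cup: open turned-wood cup, light brown, 50 mm high, no handle; diameter 36 mm at the foot, 52 mm at 12 mm up, widening evenly to 72 mm at the rim; round it a red cord-wrapped band with straight sides, 70 mm across, 18 to 42 mm up: grip it firmly there. Wall 3 mm, floor 5 mm; 120 g empty. Origin at the centre of its underside, z towards the mouth. Eight knobs fill it.
- cup_mid (a point): point on the cup's axis, 30 mm above its underside
- cup_mouth (a point): centre of the cup's mouth, 50 mm above its underside. Tipped little by little, the knobs shift, then roll over the lip one to three at a time: the first at a tilt of 45 to 70 degrees, most by 85, the last by 95. They can jam; rocking the cup 5 degrees while tipping frees them. Tipped back 10 to 15 degrees the flow stops.
- knob0: polished brass ball knob: a ball 22 mm in diameter with a stem 9 mm thick that stands 7 mm out of it (29 mm over all), 45 g. Origin at the centre of the ball, z along the stem. It can be picked by the ball from above.
- knob1: polished brass ball knob: a ball 22 mm in diameter with a stem 9 mm thick that stands 7 mm out of it (29 mm over all), 45 g. Origin at the centre of the ball, z along the stem. It can be picked by the ball from above.
- knob2: polished brass ball knob: a ball 22 mm in diameter with a stem 9 mm thick that stands 7 mm out of it (29 mm over all), 45 g. Origin at the centre of the ball, z along the stem. It can be picked by the ball from above.
- knob3: polished brass ball knob: a ball 22 mm in diameter with a stem 9 mm thick that stands 7 mm out of it (29 mm over all), 45 g. Origin at the centre of the ball, z along the stem. It can be picked by the ball from above.
- knob4: polished brass ball knob: a ball 22 mm in diameter with a stem 9 mm thick that stands 7 mm out of it (29 mm over all), 45 g. Origin at the centre of the ball, z along the stem. It can be picked by the ball from above.
- knob5: polished brass ball knob: a ball 22 mm in diameter with a stem 9 mm thick that stands 7 mm out of it (29 mm over all), 45 g. Origin at the centre of the ball, z along the stem. It can be picked by the ball from above.
- knob6: polished brass ball knob: a ball 22 mm in diameter with a stem 9 mm thick that stands 7 mm out of it (29 mm over all), 45 g. Origin at the centre of the ball, z along the stem. It can be picked by the ball from above.
- knob7: polished brass ball knob: a ball 22 mm in diameter with a stem 9 mm thick that stands 7 mm out of it (29 mm over all), 45 g. Origin at the centre of the ball, z along the stem. It can be picked by the ball from above.
- box_a: small open dark-red lacquer box, loose, 300 g, outside 102 (x) x 68 (y) mm, 44 mm high, walls and floor 5 mm (inside 92 x 58, 39 deep); a brass fill line inside, 8 mm below the rim. Origin at the centre of its underside. Two or three such boxes are there (the absent one reads None). About six knobs cover the floor in one layer; more heap above the line.
- box_a_mid (a point): point on the vertical axis of box_a, 16 mm above its underside: centre height of a knob's ball lying on the box's floor
- lid_a: loose dark-red lid, 110 g, fits any box either way round: plate 102 (x) x 68 (y) x 5 mm over a wooden plug 88 x 54 x 8 mm (2 mm of play all round), black bar handle on top 44 (x) x 13 (y) x 22 mm. Origin at the centre of the plug's underside, 35 mm over all. Seated, its origin is 36 mm above the box's; knobs standing over the fill line hold it up.
- box_b: small open dark-red lacquer box, loose, 300 g, outside 102 (x) x 68 (y) mm, 44 mm high, walls and floor 5 mm (inside 92 x 58, 39 deep); a brass fill line inside, 8 mm below the rim. Origin at the centre of its underside. Two or three such boxes are there (the absent one reads None). About six knobs cover the floor in one layer; more heap above the line.
- box_b_mid (a point): point on the vertical axis of box_b, 16 mm above its underside: centre height of a knob's ball lying on the box's floor
- lid_b: loose dark-red lid, 110 g, fits any box either way round: plate 102 (x) x 68 (y) x 5 mm over a wooden plug 88 x 54 x 8 mm (2 mm of play all round), black bar handle on top 44 (x) x 13 (y) x 22 mm. Origin at the centre of the plug's underside, 35 mm over all. Seated, its origin is 36 mm above the box's; knobs standing over the fill line hold it up.
- box_c: small open dark-red lacquer box, loose, 300 g, outside 102 (x) x 68 (y) mm, 44 mm high, walls and floor 5 mm (inside 92 x 58, 39 deep); a brass fill line inside, 8 mm below the rim. Origin at the centre of its underside. Two or three such boxes are there (the absent one reads None). About six knobs cover the floor in one layer; more heap above the line.
- box_c_mid (a point): point on the vertical axis of box_c, 16 mm above its underside: centre height of a knob's ball lying on the box's floor
- lid_c: loose dark-red lid, 110 g, fits any box either way round: plate 102 (x) x 68 (y) x 5 mm over a wooden plug 88 x 54 x 8 mm (2 mm of play all round), black bar handle on top 44 (x) x 13 (y) x 22 mm. Origin at the centre of the plug's underside, 35 mm over all. Seated, its origin is 36 mm above the box's; knobs standing over the fill line hold it up.
- bowl: bystander: red lacquer bowl, 110 mm across, 55 mm high; origin at the centre of its underside
- stone: bystander: grey polishing stone, 70 x 30 x 18 mm; origin at the centre of its underside
- brush: bystander: flat lacquer brush, 140 x 20 x 8 mm, lying along its x; origin under the middle of its handle

How it is judged:
On the way, in this order (a step that is already met when the one before it is completed fails the run):
1. the cup is tilted more than 34 degrees with its mouth over or beside a box, at most 16 cm above the table (angle between cup's own z axis and vertical above 0.6 rad and height (world z) of cup_mouth below 0.16 m and (horizontal distance between cup_mouth and box_a below 0.1 m or horizontal distance between cup_mouth and box_b below 0.1 m or horizontal distance between cup_mouth and box_c below 0.1 m)), for 0.1 s.
2. every box that is there has at least two knobs in it (((distance between knob0 and box_a_mid below 0.042 m and distance between any of knob1, knob2, knob3, knob4, knob5, knob6, knob7 and box_a_mid below 0.042 m) or (distance between knob1 and box_a_mid below 0.042 m and distance between any of knob2, knob3, knob4, knob5, knob6, knob7 and box_a_mid below 0.042 m) or (distance between knob2 and box_a_mid below 0.042 m and distance between any of knob3, knob4, knob5, knob6, knob7 and box_a_mid below 0.042 m) or (distance between knob3 and box_a_mid below 0.042 m and distance between any of knob4, knob5, knob6, knob7 and box_a_mid below 0.042 m) or (distance between knob4 and box_a_mid below 0.042 m and distance between any of knob5, knob6, knob7 and box_a_mid below 0.042 m) or (distance between knob5 and box_a_mid below 0.042 m and distance between any of knob6, knob7 and box_a_mid below 0.042 m) or (distance between knob6 and box_a_mid below 0.042 m and distance between knob7 and box_a_mid below 0.042 m)) and ((distance between knob0 and box_b_mid below 0.042 m and distance between any of knob1, knob2, knob3, knob4, knob5, knob6, knob7 and box_b_mid below 0.042 m) or (distance between knob1 and box_b_mid below 0.042 m and distance between any of knob2, knob3, knob4, knob5, knob6, knob7 and box_b_mid below 0.042 m) or (distance between knob2 and box_b_mid below 0.042 m and distance between any of knob3, knob4, knob5, knob6, knob7 and box_b_mid below 0.042 m) or (distance between knob3 and box_b_mid below 0.042 m and distance between any of knob4, knob5, knob6, knob7 and box_b_mid below 0.042 m) or (distance between knob4 and box_b_mid below 0.042 m and distance between any of knob5, knob6, knob7 and box_b_mid below 0.042 m) or (distance between knob5 and box_b_mid below 0.042 m and distance between any of knob6, knob7 and box_b_mid below 0.042 m) or (distance between knob6 and box_b_mid below 0.042 m and distance between knob7 and box_b_mid below 0.042 m)) and ((distance between knob0 and box_c_mid below 0.042 m and distance between any of knob1, knob2, knob3, knob4, knob5, knob6, knob7 and box_c_mid below 0.042 m) or (distance between knob1 and box_c_mid below 0.042 m and distance between any of knob2, knob3, knob4, knob5, knob6, knob7 and box_c_mid below 0.042 m) or (distance between knob2 and box_c_mid below 0.042 m and distance between any of knob3, knob4, knob5, knob6, knob7 and box_c_mid below 0.042 m) or (distance between knob3 and box_c_mid below 0.042 m and distance between any of knob4, knob5, knob6, knob7 and box_c_mid below 0.042 m) or (distance between knob4 and box_c_mid below 0.042 m and distance between any of knob5, knob6, knob7 and box_c_mid below 0.042 m) or (distance between knob5 and box_c_mid below 0.042 m and distance between any of knob6, knob7 and box_c_mid below 0.042 m) or (distance between knob6 and box_c_mid below 0.042 m and distance between knob7 and box_c_mid below 0.042 m))), for 0.2 s.
3. every box that is there is closed with a seated lid (((horizontal distance between lid_a and box_a below 0.005 m and z of lid_a in the frame of box_a between 0.033 and 0.0385 m and angle between the x axis of lid_a and the x axis of box_a, either way round below 0.06 rad) or (horizontal distance between lid_b and box_a below 0.005 m and z of lid_b in the frame of box_a between 0.033 and 0.0385 m and angle between the x axis of lid_b and the x axis of box_a, either way round below 0.06 rad) or (horizontal distance between lid_c and box_a below 0.005 m and z of lid_c in the frame of box_a between 0.033 and 0.0385 m and angle between the x axis of lid_c and the x axis of box_a, either way round below 0.06 rad)) and ((horizontal distance between lid_a and box_b below 0.005 m and z of lid_a in the frame of box_b between 0.033 and 0.0385 m and angle between the x axis of lid_a and the x axis of box_b, either way round below 0.06 rad) or (horizontal distance between lid_b and box_b below 0.005 m and z of lid_b in the frame of box_b between 0.033 and 0.0385 m and angle between the x axis of lid_b and the x axis of box_b, either way round below 0.06 rad) or (horizontal distance between lid_c and box_b below 0.005 m and z of lid_c in the frame of box_b between 0.033 and 0.0385 m and angle between the x axis of lid_c and the x axis of box_b, either way round below 0.06 rad)) and ((horizontal distance between lid_a and box_c below 0.005 m and z of lid_a in the frame of box_c between 0.033 and 0.0385 m and angle between the x axis of lid_a and the x axis of box_c, either way round below 0.06 rad) or (horizontal distance between lid_b and box_c below 0.005 m and z of lid_b in the frame of box_c between 0.033 and 0.0385 m and angle between the x axis of lid_b and the x axis of box_c, either way round below 0.06 rad) or (horizontal distance between lid_c and box_c below 0.005 m and z of lid_c in the frame of box_c between 0.033 and 0.0385 m and angle between the x axis of lid_c and the x axis of box_c, either way round below 0.06 rad))), for 0.2 s.
At the end, for the whole second after the job is handed in: Each box holds 2 or more knobs (ball centre within 42 mm of its _mid) under a seated lid (axes within 5 mm and 0.06 rad, lid origin 33 to 38.5 mm above the box's); every knob is in a box or the cup (38 mm from cup_mid); the cup stands upright (0.1 rad), still, within 30 mm of the coaster's centre (all of step 2 and all of step 3 and (distance between knob0 and box_a_mid below 0.042 m or distance between knob0 and box_b_mid below 0.042 m or distance between knob0 and box_c_mid below 0.042 m or distance between knob0 and cup_mid below 0.038 m) and (distance between knob1 and box_a_mid below 0.042 m or distance between knob1 and box_b_mid below 0.042 m or distance between knob1 and box_c_mid below 0.042 m or distance between knob1 and cup_mid below 0.038 m) and (distance between knob2 and box_a_mid below 0.042 m or distance between knob2 and box_b_mid below 0.042 m or distance between knob2 and box_c_mid below 0.042 m or distance between knob2 and cup_mid below 0.038 m) and (distance between knob3 and box_a_mid below 0.042 m or distance between knob3 and box_b_mid below 0.042 m or distance between knob3 and box_c_mid below 0.042 m or distance between knob3 and cup_mid below 0.038 m) and (distance between knob4 and box_a_mid below 0.042 m or distance between knob4 and box_b_mid below 0.042 m or distance between knob4 and box_c_mid below 0.042 m or distance between knob4 and cup_mid below 0.038 m) and (distance between knob5 and box_a_mid below 0.042 m or distance between knob5 and box_b_mid below 0.042 m or distance between knob5 and box_c_mid below 0.042 m or distance between knob5 and cup_mid below 0.038 m) and (distance between knob6 and box_a_mid below 0.042 m or distance between knob6 and box_b_mid below 0.042 m or distance between knob6 and box_c_mid below 0.042 m or distance between knob6 and cup_mid below 0.038 m) and (distance between knob7 and box_a_mid below 0.042 m or distance between knob7 and box_b_mid below 0.042 m or distance between knob7 and box_c_mid below 0.042 m or distance between knob7 and cup_mid below 0.038 m) and angle between cup's own z axis and vertical below 0.1 rad and horizontal distance between cup and coaster below 0.03 m and z of cup in the frame of coaster below 0.01 m and linear speed of cup below 0.02 m/s); the robot touches nothing.
It fails at once if the bowl, the stone or the brush is moved by more than 4 cm (distance of any of bowl, stone, brush from where it was at the start of the episode above 0.04 m).
It fails at once if the cup is upended (tilted beyond 130 degrees) (angle between cup's own z axis and vertical above 2.27 rad).
Of box_a, box_b, box_c only 2 to 3 are there at a start; the rules pass over those that are not, and their reading is None.
At some moment in a run one of box_a, box_b, box_c, lid_a, lid_b, lid_c may be knocked a few centimetres aside while the robot is not near it.
It also fails if it takes over 210 s, if anything falls off the work surface, if the arm or the gripper's body presses on something with over 40 N, if the wrist force passes 120 N, or if a joint passes its speed limit or range.

### The arm

A 6-joint arm with a two-finger parallel gripper is mounted at the origin on the work surface. World frame = base frame: x ahead of the robot, y to its left, z up, the work surface at z = 0. Lengths are in m, angles in rad, forces in N, time in s.
With the tool pointing down it reaches from about 0.35 to 0.8 m from the base axis. Payload 7.3 kg.
Tool frame: the origin (TCP) lies midway between the tips of the shut fingers; the grasp point (between the pads) lies 19 mm behind it; z points along the fingers, y is the line along which they close (so a half turn about z gives the same grasp; the last joint's range is limited). The gripper opens to 85 mm and grips with 20 to 120 N. Pads are 22 mm wide; open, the fingers measure 114 mm over their backs; the gripper's body (76 mm by 85 mm) begins 54 mm behind the grasp point. The pads swing forward as they close: fully open they stand 13 mm farther back than shut.
Start: joints at [-1.34, 0.342, 1.524, -0, 1.275, -0.146], TCP at [0.193, -0.488, 0.231] pointing down, gripper open.
Joint ranges: [-2.53, 2.53], [-0.77, 2.02], [0.04, 2.7], [-1, 4.14], [0.28, 2.66], [-3.11, 3.11]. Speed limits (rad/s): [2.57, 2.57, 3.14, 3.14, 3.14, 3.14].

### API

Orientations are given as a 3x3 rotation matrix whose columns are the frame's x, y, z axes.
In Python, from bench import r gives the robot as it stands. Calls block until the motion is done:
- r.movep(position, orientation): joint-space move of the TCP to a pose.
- r.move_straight(position, rotation=None, max_speed=0.15, f_stop=None): straight line of the TCP; rotation=None keeps the orientation; max_speed is the mean speed in m/s. With f_stop (N) it stops when the force on the tool has changed by that much, and returns True; else False.
- r.move_joints(angles): joint-space move.
- r.gripper_to(opening, f_grip=None): finger opening in m; f_grip is the grip in N (None keeps the last); returns when the fingers have stopped.
- r.wait(seconds).
- r.inverse_kinematics(position, orientation): joint angles nearest the present ones, or None.
- r.state(): the state.
- r.capture(name): name is "scene" or "top" or "wrist"; returns (picture, depth): 480x640x3 uint8, blue, green, red; 480x640 float32, m along the optical axis (not along the pixel's ray), 0 where there is no reading.
- r.get_calibration(name): a dict with "fx", "fy", "cx", "cy" (pixels), "R" (3x3) and "t" (3): a world point X has camera coordinates R X + t. Camera axes: x right, y down, z forward; pixel columns grow to the right and rows downward; lengths in m; the calibration is good to about 2 mm. A picture is of the moment at which its call begins: read the wrist's pose just before it. get_calibration takes no time and is no camera call; for the wrist camera it gives the pose at the moment of the call.
A pose or a line that the arm cannot do raises r.IKError and nothing moves.
- r.sign_off(): hands the job in; it is judged then, once.
The state is a dict: "clock": time; "joint_positions": joint angles; "joint_velocities": joint speeds; "joint_torque": joint torques, N m; "position": TCP position; "ee_rot": TCP orientation; "force": force on the tool from outside, world axes, zero at the start; "moment": the same for the moment, N m; "finger_gap": finger opening in m; "gripper_force": force on a finger pad.
Only numpy, scipy, OpenCV 4.12 (cv2) and the standard library are available. Lean on these libraries where they do the work, as an engineer would, in place of code of your own. Each camera call takes 0.05 s, during which the arm holds its last target. There are 200 camera calls.

## Working session

There is one attempt and no reset: what is moved stays moved. The work goes in short steps, each a Python script; the robot and the scene stay as the last script left them, time stands still between calls to the robot, and variables do not carry over. Pictures are saved under pics/ and viewed, at most 14 in all, crops included, and the job is handed in when it is done.

```bash
ls; mkdir -p pics; python3 - <<'E'
from bench import r
import cv2,numpy as np
for n in("top","scene"):
    p,d=r.capture(n); cv2.imwrite(f"pics/{n}0.png",p); np.save(f"pics/{n}0.npy",d)
    c=r.get_calibration(n); print(n,c)
print(r.state()["clock"])
E
```

```text
pics
top {'fx': 462.7039244893413, 'fy': 462.7039244893413, 'cx': 315.73415013802503, 'cy': 234.44316744810737, 'R': array([[-0.01677319, -0.99972391,  0.01645481],
       [-0.98307773,  0.01348692, -0.18269175],
       [ 0.18241939, -0.01924068, -0.98303253]]), 't': array([-0.00826058,  0.5723647 ,  0.85071082])}
scene {'fx': 537.3740923462593, 'fy': 537.3740923462593, 'cx': 312.1546541483392, 'cy': 236.1837744712192, 'R': array([[ 0.85364335,  0.52062932, -0.01543162],
       [ 0.440851  , -0.73797957, -0.51091736],
       [-0.27738678,  0.42933816, -0.85949131]]), 't': array([-0.4779662 , -0.23028909,  1.27302455])}
0.1
```

View pics/top0.png

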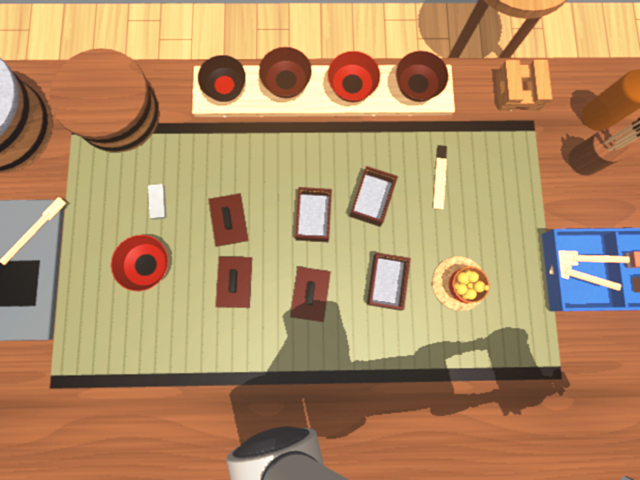

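View pics/scene0.png

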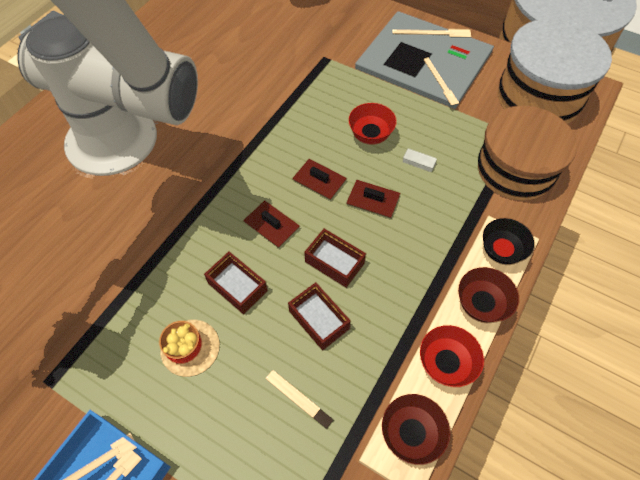

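The top view shows three boxes at (313,214), (373,196) and (389,281), and three lids at (228,219), (234,282) and (311,293, in shadow). The full cup is at (468,285) on its coaster. The brush is at (440,178), the stone at (157,201) and the bowl at (140,262). The scene view agrees.

```bash
cat > h.py <<'E'
from bench import r
import numpy as np, cv2
def cloud(d,c):
    v,u=np.indices(d.shape); X=np.stack([(u-c["cx"])/c["fx"]*d,(v-c["cy"])/c["fy"]*d,d],-1)
    return (X-c["t"])@c["R"]          # R^T (X-t)
def red(p):
    hsv=cv2.cvtColor(p,cv2.COLOR_BGR2HSV)
    return ((hsv[...,0]<12)|(hsv[...,0]>168))&(hsv[...,1]>90)
def rects(p,d,c,zlo,zhi,plane,mask=None,lo=(.25,-.45),hi=(.75,.35)):
    """rectangles ~102x68 among pixels with height in zlo..zhi; outlines cast on z=plane"""
    W=cloud(d,c); m=(W[...,2]>zlo)&(W[...,2]<zhi)&(d>0)
    m&=(W[...,0]>lo[0])&(W[...,0]<hi[0])&(W[...,1]>lo[1])&(W[...,1]<hi[1])
    if mask is not None: m&=mask
    m=cv2.morphologyEx(m.astype(np.uint8),cv2.MORPH_CLOSE,np.ones((3,3)))
    out=[]
    for k in cv2.findContours(m,cv2.RETR_EXTERNAL,cv2.CHAIN_APPROX_NONE)[0]:
        if len(k)<40: continue
        q=onplane(k[:,0,:],c,plane)
        (x,y),(w,h),a=cv2.minAreaRect((q*1000).astype(np.float32))
        a=np.radians(a)
        if w<h: w,h,a=h,w,a+np.pi/2
        a=(a+np.pi/2)%np.pi-np.pi/2
        out.append((x/1000,y/1000,a,w,h))
    return out
def onplane(px,c,z):
    px=np.asarray(px,float)
    ray=np.c_[(px[:,0]-c["cx"])/c["fx"],(px[:,1]-c["cy"])/c["fy"],np.ones(len(px))]@c["R"]
    C=-c["R"].T@c["t"]; return (C+ray*((z-C[2])/ray[:,2:]))[:,:2]
def rot(az,p,yawflip=0):
    """tool z at angle p from down, leaning out along azimuth az; closing axis horizontal"""
    h=np.array([np.cos(az),np.sin(az),0]); z=np.sin(p)*h-np.array([0,0,np.cos(p)])
    y=np.array([-np.sin(az),np.cos(az),0])*(-1 if yawflip else 1); return np.c_[np.cross(y,z),y,z]
E
python3 - <<'E'
from h import *
p=cv2.imread("pics/top0.png");d=np.load("pics/top0.npy");c=r.get_calibration("top")
W=cloud(d,c)
for n,(u,v) in dict(mat=(270,330),box=(313,214),lid=(228,200),lid3=(300,293),hand=(228,219),cup=(468,285),coast=(442,290),stone=(157,201)).items(): print(n,W[v,u].round(4))
print("box");[print(np.round(a,3)) for a in rects(p,d,c,.034,.055,.044)]
print("lid");[print(np.round(a,3)) for a in rects(p,d,c,.006,.05,.013,red(p))]
s=r.state();print(s["force"],s["joint_positions"],s["position"]);print(r.get_calibration("wrist"))
w=cv2.imread("pics/top0.png")[220:340,400:540];cv2.imwrite("pics/cup.png",cv2.resize(w,None,fx=4,fy=4))
m=(W[...,2]>.03)&(W[...,2]<.1)&(d>0)&(W[...,1]<-.25)&(W[...,1]>-.45)&(W[...,0]>.2)&(W[...,0]<.5)
hsv=cv2.cvtColor(p,cv2.COLOR_BGR2HSV);q=W[m];print("cup",q.min(0),q.max(0),m.sum())
for pp in (50,60,70):
  for az in (-.7,-.3,0,.3):
    R=rot(az,np.radians(pp)); g=np.array([.42,-.33,.034])
    print(pp,az,[r.inverse_kinematics(g+.019*R[:,2],R if not f else rot(az,np.radians(pp),1)) for f in(0,1)])
E
```

```text
mat [0.39   0.076  0.0018]
box [ 0.6244 -0.013   0.0043]
lid [0.6541 0.1619 0.0135]
lid3 [0.4613 0.0155 0.0144]
hand [0.6093 0.1574 0.0349]
cup [ 0.4707 -0.3156  0.032 ]
coast [ 0.4633 -0.2712  0.0053]
stone [0.6526 0.3057 0.0182]
box
[ 4.5900e-01 -4.0000e-03 -1.4100e-01  4.2498e+01  1.2193e+01]
[ 4.8600e-01  1.4600e-01 -3.8000e-02  4.0749e+01  1.2400e+01]
[ 0.472 -0.314  1.555 75.14  69.811]
[  0.481  -0.159  -0.181 102.223  69.002]
[ 5.24000e-01  3.12000e-01 -3.00000e-03  1.07452e+02  8.02610e+01]
[ 0.612  0.161  0.155 41.517 12.243]
[ 6.18000e-01 -1.20000e-02 -7.50000e-02  1.04039e+02  6.78870e+01]
[  0.654  -0.135  -0.343 104.986  67.954]
lid
[ 0.466 -0.308  0.442 71.154 48.539]
[ 0.495 -0.344  0.786 43.151 11.075]
[ 4.6000e-01 -5.0000e-03 -1.5900e-01  9.9962e+01  6.6846e+01]
[ 4.8600e-01  1.4800e-01 -3.8000e-02  9.9771e+01  6.5551e+01]
[  0.483  -0.163  -0.174 104.979  71.967]
[ 5.28000e-01  3.23000e-01 -8.00000e-03  1.06865e+02  7.88930e+01]
[  0.614   0.162   0.167 100.328  65.445]
[ 6.23000e-01 -1.20000e-02 -7.60000e-02  1.09632e+02  6.90240e+01]
[  0.66   -0.139  -0.343 112.
[... 2232 characters left out ...]
      1.47484482]), array([-0.93038682,  1.08324772,  2.4900811 ,  2.92475339,  1.64304593,
       -1.66674783])]
70 -0.3 [array([-1.27462453,  1.02211562,  2.39797923,  2.22904824,  1.38595445,
        1.33724609]), array([-1.27462453,  1.02211562,  2.39797923,  2.22904824,  1.38595445,
       -1.80434656])]
70 0 [array([-1.37522042,  0.96354675,  2.22470022,  1.78276096,  1.23117354,
        1.52225755]), array([-1.37522042,  0.96354675,  2.22470022,  1.78276096,  1.23117354,
       -1.6193351 ])]
70 0.3 [array([-1.38390612,  0.9518807 ,  2.01230017,  1.39613522,  1.2472471 ,
        1.75681876]), array([-1.38390612,  0.9518807 ,  2.01230017,  1.39613522,  1.2472471 ,
       -1.3847739 ])]
```

```bash
cat >> h.py <<'E'
BOX=np.array([[.481,-.159],[.654,-.135],[.618,-.012]])
def pourpose(b,th,az,p0,back=.02,z=.06):
    """lip pinned over the box; th = cup tilt (rad)"""
    h=np.array([np.cos(az),np.sin(az),0]); k=np.array([0,0,1.])
    L=np.array([*b,z+.06*max(0,1-th/np.radians(45))])-back*h-h*.02*max(0,1-th/np.radians(45))
    ax=np.sin(th)*h+np.cos(th)*k; pd=np.cos(th)*h-np.sin(th)*k
    R=rot(az,p0-th); return L-.02*ax-.036*pd+.019*R[:,2],R
E
python3 - <<'E'
from h import *
p=cv2.imread("pics/top0.png");d=np.load("pics/top0.npy");c=r.get_calibration("top");W=cloud(d,c)
hsv=cv2.cvtColor(p,cv2.COLOR_BGR2HSV); print("coaster hsv",hsv[290,442],"mat",hsv[330,420],"cuprim",hsv[285,452])
x,y,z=W[...,0],W[...,1],W[...,2]
roi=(abs(x-.47)<.08)&(abs(y+.3)<.08)
rim=roi&(z>.047)&(z<.06)
q=onplane(np.argwhere(rim)[:,::-1],c,.054); (cx,cy),rad=cv2.minEnclosingCircle((q*1000).astype(np.float32)); print("rim",cx,cy,rad)
m=(roi&((hsv[...,1]>95)|(z>.01))).astype(np.uint8); 
k=max(cv2.findContours(m,0,1)[0],key=len); q=onplane(k[:,0],c,.004);q=q[q[:,1]>-.295]
A=np.c_[2*q,np.ones(len(q))];s=np.linalg.lstsq(A,(q**2).sum(1),rcond=None)[0];print("coaster",s[:2],np.sqrt(s[2]+s[0]**2+s[1]**2),len(q))
ik=r.inverse_kinematics
for p0 in (45,60):
  for az in (.3,.6,.9,1.2,1.57):
    R=rot(az,np.radians(p0),0);g=np.array([.471,-.312,.034])
    for f in (0,1):
      row=[]
      j=ik(g+.019*R[:,2],rot(az,np.radians(p0),f)); row.append(None if j is None else j.round(1).tolist())
      for b in BOX:
        js=[]
        for th in range(0,100,10):
          P,Q=pourpose(b,np.radians(th),az,np.radians(p0)); Q=Q if not f else np.c_[-Q[:,0],-Q[:,1],Q[:,2]]
          js.append(ik(P,Q))
        if any(a is None for a in js): row.append("none%d"%sum(a is None for a in js));continue
        js=np.array(js); row.append((round(abs(np.diff(js,axis=0)).max(),2),js[:,4].min().round(2),js[:,5].min().round(1),js[:,5].max().round(1)))
      print(p0,az,f,row)
E
```

```text
coaster hsv [ 24  94 255] mat [ 27  74 221] cuprim [  7 182 199]
rim 470.9346923828125 -312.377685546875 36.007808685302734
coaster [ 0.47641034 -0.30395239] 0.05269352600711781 71
45 0.3 0 [[-1.1, 0.7, 2.0, 1.3, 0.8, 2.2], (np.float64(5.81), np.float64(0.56), np.float64(-2.9), np.float64(2.9)), (np.float64(5.79), np.float64(0.55), np.float64(-2.9), np.float64(2.9)), (np.float64(5.55), np.float64(0.39), np.float64(-2.8), np.float64(2.8))]
45 0.3 1 [[-1.1, 0.7, 2.0, 1.3, 0.8, -0.9], (np.float64(0.48), np.float64(0.56), np.float64(-1.1), np.float64(1.1)), (np.float64(0.49), np.float64(0.55), np.float64(-0.7), np.float64(1.1)), (np.float64(0.73), np.float64(0.39), np.float64(-1.0), np.float64(1.2))]
45 0.6 0 [[-1.1, 0.8, 1.8, 1.0, 1.0, 2.3], (np.float64(5.94), np.float64(0.7), np.float64(-2.9), np.float64(3.0)), (np.float64(5.99), np.float64(0.78), np.float64(-2.9), np.float64(3.1)), 'none1']
45 0.6 1 [[-1.1, 0.8, 1.8, 1.0, 1.0, -0.9], (np.float64(0.34), np.float64(0.7), np.float64(-0.9), np.float64(1.0)), (np.float64(0.31), np.float64(0.78), np.float64(-0.6), np.float64(0.8)), (np.floa
[... 3043 characters left out ...]
.1), np.float64(2.9)), 'none1', (np.float64(6.06), np.float64(0.94), np.float64(-3.0), np.float64(3.1))]
60 1.2 1 [[-1.1, 1.0, 1.3, 0.7, 1.6, -1.0], (np.float64(0.27), np.float64(0.84), np.float64(-1.0), np.float64(0.5)), (np.float64(0.2), np.float64(1.08), np.float64(-0.8), np.float64(0.4)), (np.float64(0.22), np.float64(0.94), np.float64(-0.9), np.float64(0.6))]
60 1.57 0 [[-1.0, 1.1, 1.1, 0.5, 1.9, 2.1], 'none1', 'none1', 'none1']
60 1.57 1 [[-1.0, 1.1, 1.1, 0.5, 1.9, -1.1], (np.float64(0.32), np.float64(0.74), np.float64(-1.0), np.float64(0.3)), (np.float64(0.21), np.float64(1.02), np.float64(-0.7), np.float64(0.2)), (np.float64(0.21), np.float64(1.0), np.float64(-0.8), np.float64(0.4))]
```

```bash
cat >> h.py <<'E'
AZ,P0=.6,np.radians(60)
def weight(n=10):
    f=[]
    for _ in range(n): r.wait(.03); f.append(r.state()["force"])
    return np.mean(f,0)
E
python3 - <<'E'
from h import *
R=rot(AZ,P0,1);g=np.array([.471,-.312,.035]);t=g+.019*R[:,2]
r.gripper_to(.085)
r.movep(t-.17*R[:,2],R);print(weight().round(3))
r.move_straight(t-.06*R[:,2],max_speed=.15)
p,d=r.capture("wrist");cv2.imwrite("pics/w1.png",p)
print(r.move_straight(t,max_speed=.08,f_stop=8),weight().round(3))
r.gripper_to(.06,80);s=r.state();print(s["finger_gap"],s["gripper_force"],s["position"]-t)
r.move_straight(s["position"]+[0,0,.09],max_speed=.1);r.wait(.3)
print(r.state()["clock"],weight(),weight())
p,d=r.capture("scene");cv2.imwrite("pics/s1.png",p[200:480,:400]); print(r.state()["clock"])
E
```

```text
[-0.247 -0.09   0.208]
False [-0.048 -0.121  0.228]
0.06777973282977251 87.82319373538485 [ 0.00034448 -0.00093015  0.0010967 ]
5.375 [-0.04729766 -0.02733469 -4.68608603] [ 0.11743925 -0.16761076 -4.86696767]
6.0917
```

View pics/s1.png

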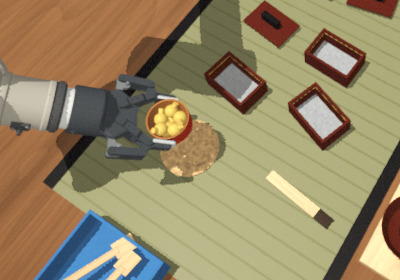

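Cup is held (67.8 mm gap) and its weight matches 8 knobs; the picture shows all knobs inside it at (170,122). I'll count poured knobs by weight.

```bash
cat >> h.py <<'E'
def to(b,th,az,back,sp=.12):
    P,R=pourpose(b,np.radians(th),az,P0,back); R=np.c_[-R[:,0],-R[:,1],R[:,2]]
    r.move_straight(P,R,max_speed=sp)
def pour(b,want,az=AZ,back=.024,start=48,step=3,left=8):
    P,R=pourpose(b,0,az,P0,back); R=np.c_[-R[:,0],-R[:,1],R[:,2]]
    r.movep(P,R)
    for th in (15,30,40): to(b,th,az,back,.06)
    r.wait(.2); w0=weight(15)[2]; out=0; th=start; log=[]
    while th<=97:
        to(b,th,az,back,.04); r.wait(.25); f=weight(8)[2]
        if (f-w0)/.441>.5:
            r.wait(.2); f=weight(10)[2]
        out=(f-w0)/.441; log.append((th,round(out,2)))
        if out>want-.4: break
        th+=step
    to(b,th-10,az,back,.1); to(b,th-25,az,back,.08); to(b,max(th-45,0),az,back,.1)
    for t in (20,0): 
        if t<th-45: to(b,t,az,back,.1)
    r.wait(.2); print(log,"w0",w0,"end",(weight(15)[2]-w0)/.441,"clock",r.state()["clock"])
    return th
E
python3 - <<'E'
from h import *
pour(BOX[0],2)
P=r.state()["position"]; r.move_straight(P+[0,0,.06])
p,d=r.capture("top");cv2.imwrite("pics/t2.png",p);p,d=r.capture("scene");cv2.imwrite("pics/s2.png",p[150:450,100:450])
E
```

```text
[(48, np.float64(61.05))] w0 24.546324790322036 end -66.6836949625298 clock 12.5667
```

View pics/s2.png

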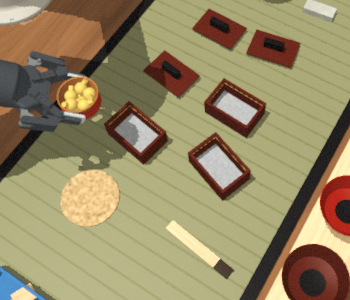

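The force shows the cup's band rested on the box rim: I pinned the lip too low for small tilts. Nothing spilled, since the weight is still 8 knobs. I'll set the height from the cup's lowest point and re-measure.

```bash
cat >> h.py <<'E'
PROF=np.array([[0,18],[12,26],[18,35],[42,35],[50,36]])/1000
def pourpose(b,th,az,p0,back=.02,clear=.053):
    h=np.array([np.cos(az),np.sin(az),0]); k=np.array([0,0,1.]); e=max(0,1-th/np.radians(45))
    zz=PROF[:,0]*np.cos(th)-PROF[:,1]*np.sin(th)
    L=np.array([*b,clear+zz[-1]-zz.min()+.02*e])-(back+.02*e)*h
    ax=np.sin(th)*h+np.cos(th)*k; pd=np.cos(th)*h-np.sin(th)*k
    R=rot(az,p0-th); return L-.02*ax-.036*pd+.019*R[:,2],R
def look():
    p,d=r.capture("top");c=r.get_calibration("top")
    bx=[a for a in rects(p,d,c,.034,.055,.044) if 95<a[3]<112 and 62<a[4]<76]
    ld=[a for a in rects(p,d,c,.006,.04,.013,red(p)) if 92<a[3]<108 and 60<a[4]<72]
    return bx,ld,p,d
E
python3 - <<'E'
from h import *
bx,ld,p,d=look()
for a in bx: print("box",np.round(a,3))
for a in ld: print("lid",np.round(a,3))
s=r.state();R=s["ee_rot"];g=s["position"]-.019*R[:,2];print("grasp",g,s["finger_gap"],s["gripper_force"])
c=r.get_calibration("top");W=cloud(d,c);m=(abs(W[...,0]-g[0])<.06)&(abs(W[...,1]-g[1])<.06)&(abs(W[...,2]-g[2]-.02)<.008)&red(p)
q=W[m];print(len(q),q.min(0),q.max(0))
v,u=np.argwhere(m).mean(0).astype(int);cv2.imwrite("pics/t3.png",cv2.resize(p[v-50:v+50,u-60:u+60],None,fx=5,fy=5))
E
```

```text
box [  0.481  -0.158  -0.177 102.383  69.028]
box [ 6.18000e-01 -1.20000e-02 -7.40000e-02  1.03698e+02  6.78950e+01]
box [  0.655  -0.135  -0.343 104.356  67.954]
lid [ 4.60000e-01 -4.00000e-03 -1.59000e-01  1.00679e+02  6.61730e+01]
lid [ 4.8600e-01  1.4800e-01 -4.0000e-02  9.9775e+01  6.5498e+01]
lid [  0.614   0.162   0.166 100.369  65.463]
grasp [ 0.41474874 -0.203903    0.15914931] 0.06777393815130474 91.58081445959397
216 [ 0.38062925 -0.2621931   0.17117876] [ 0.44698004 -0.16666462  0.18702843]
```

View pics/t3.png

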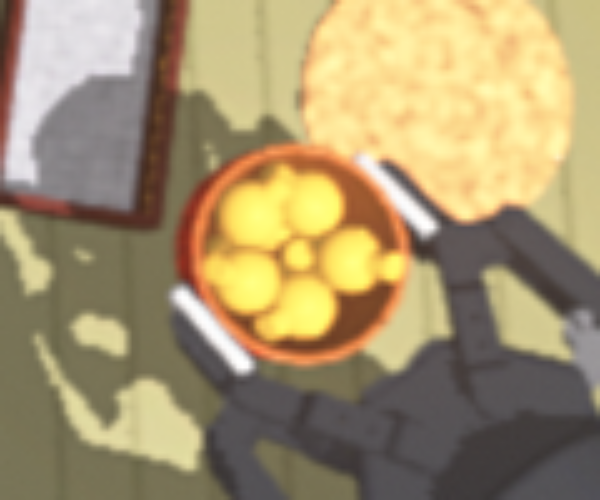

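The cup sits square between the pads, seen at (300,250) in the crop with its knobs inside, and the boxes have not moved. I'm pouring now.

```bash
python3 - <<'E'
from h import *
pour(BOX[0],2)
P=r.state()["position"]; r.move_straight(P+[0,0,.04])
p,d=r.capture("top");p2,_=r.capture("scene")
cv2.imwrite("pics/s4.png",np.hstack([p[130:330,280:500],p2[200:400,100:380]]))
E
```

```text
[(48, np.float64(-1.1)), (51, np.float64(-0.5)), (54, np.float64(-0.19)), (57, np.float64(0.25)), (60, np.float64(-0.12)), (63, np.float64(-0.6)), (66, np.float64(-0.14)), (69, np.float64(-0.44)), (72, np.float64(-0.21)), (75, np.float64(3.55))] w0 -4.507950349324335 end 4.588854606322773 clock 27.0833
```

View pics/s4.png

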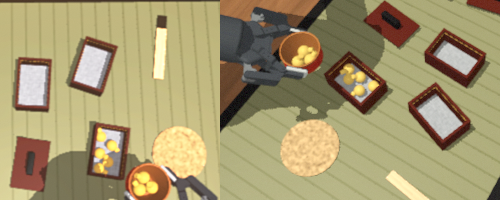

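```bash
python3 - <<'E'
from h import *
p=cv2.imread("pics/s4.png")
cv2.imwrite("pics/s5.png",np.hstack([cv2.resize(p[115:200,80:180],(400,340),interpolation=2),cv2.resize(p[25:110,270:370],(400,340),interpolation=2)]))
for _ in range(3): print(weight(20))
E
```

```text
[ 0.01777047 -0.01097525 -2.4843811 ]
[-0.02691378 -0.03710387 -2.34820249]
[-0.11109505  0.24312457 -2.48820184]
```

View pics/s5.png

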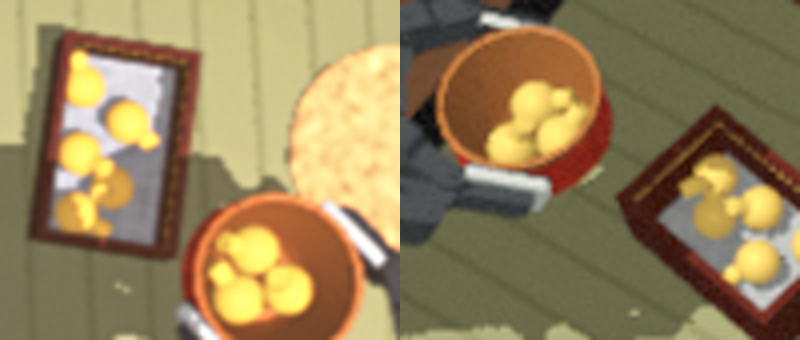

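Box 0 has 5 knobs and the cup has 3. I'll pour gently into the next box, then move a knob by hand if one is short.

```bash
python3 - <<'E'
from h import *
pour(BOX[1],2,start=60,step=2)
P=r.state()["position"]; r.move_straight(P+[0,0,.04])
p,d=r.capture("top");p2,_=r.capture("scene")
cv2.imwrite("pics/s6.png",np.hstack([cv2.resize(p[150:320,290:450],(480,510),interpolation=2),cv2.resize(p2[200:370,200:306],(318,510),interpolation=2)]))
print([weight(20)[2] for _ in range(3)])
E
```

```text
[(60, np.float64(-0.24)), (62, np.float64(0.3)), (64, np.float64(0.06)), (66, np.float64(0.07)), (68, np.float64(-0.63)), (70, np.float64(0.11)), (72, np.float64(-0.4)), (74, np.float64(-1.21)), (76, np.float64(0.2)), (78, np.float64(-0.08)), (80, np.float64(0.0)), (82, np.float64(-0.42)), (84, np.float64(0.07)), (86, np.float64(2.84))] w0 -2.489218372132188 end 3.16622536625735 clock 47.8833
[np.float64(-1.3793713025409364), np.float64(-1.0756629690420756), np.float64(-1.3149670702429994)]
```

View pics/s6.png

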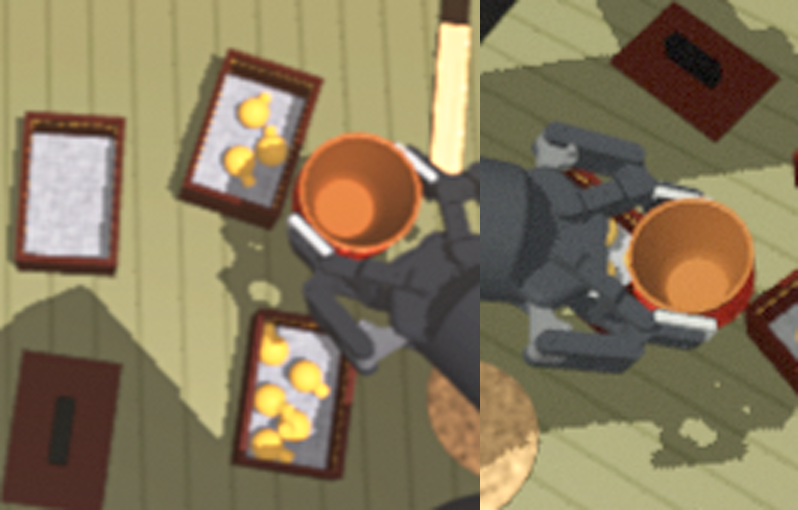

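Box 1 got 3, box 0 has 5, and the cup is empty. I'll set the cup down on the coaster and then take a close wrist look into box 0.

```bash
python3 - <<'E'
from h import *
R=rot(AZ,P0,1);g=np.array([.475,-.306,.035]);t=g+.019*R[:,2]+[0,0,.001]
P=r.state()["position"]; r.move_straight(P+[0,0,.03])
r.movep(t+[0,0,.08],R)
r.move_straight(t+[0,0,.012],max_speed=.1)
print(r.move_straight(t+[0,0,-.003],max_speed=.02,f_stop=5),r.state()["position"]-t)
r.gripper_to(.085); r.move_straight(r.state()["position"]-.13*R[:,2],max_speed=.15)
# wrist look at box0, tool down
D=rot(0,0); print(D.round(2)); b=BOX[0]
yaw=-.177
for f in (0,1):
    D=rot(yaw,0,f); j=r.inverse_kinematics([b[0]-.03,b[1],.25],D); print(f,j)
r.movep([b[0]-.05,b[1],.24],rot(yaw,0,0) if abs(r.inverse_kinematics([b[0]-.05,b[1],.24],rot(yaw,0,0))[5])<abs(r.inverse_kinematics([b[0]-.05,b[1],.24],rot(yaw,0,1))[5]) else rot(yaw,0,1))
s=r.state();c=r.get_calibration("wrist");p,d=r.capture("wrist");cv2.imwrite("pics/w7.png",p);np.savez("pics/w7.npz",d=d,**{k:c[k] for k in c})
print(s["position"],s["ee_rot"].round(2),s["clock"],-c["R"].T@c["t"])
E
```

```text
True [8.35129361e-05 2.86988096e-05 1.56739030e-04]
[[-1. -0.  0.]
 [ 0.  1.  0.]
 [-0.  0. -1.]]
0 [-4.99395624e-01  2.40761359e-01  1.61403265e+00 -4.44089210e-16
  1.28679865e+00 -1.89319195e+00]
1 [-4.99395624e-01  2.40761359e-01  1.61403265e+00 -4.44089210e-16
  1.28679865e+00  1.24840070e+00]
[ 0.43076437 -0.15900359  0.23945559] [[ 0.98 -0.18 -0.  ]
 [-0.18 -0.98  0.  ]
 [-0.   -0.   -1.  ]] 56.1833 [ 0.51174809 -0.17442964  0.38220577]
```

View pics/w7.png

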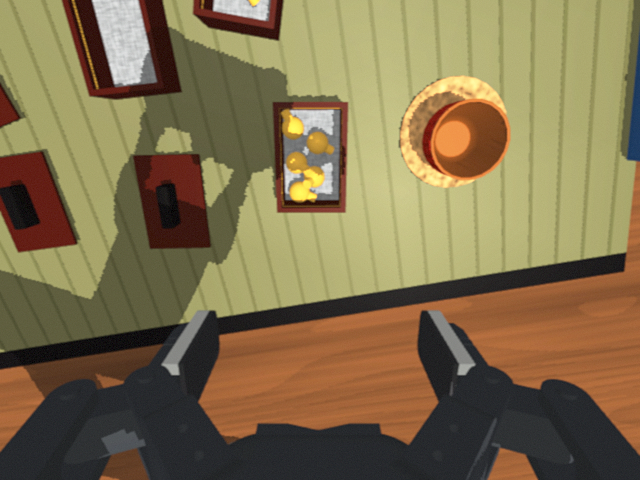

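The wrist view shows the empty cup standing on its coaster at (465,140), and box 0 at (312,158) with five knobs. The two upper ones are isolated, at about (292,125) and (320,140).

```bash
python3 - <<'E'
from h import *
z=np.load("pics/w7.npz");d=z["d"];p=cv2.imread("pics/w7.png");W=cloud(d,z)
hsv=cv2.cvtColor(p,cv2.COLOR_BGR2HSV);roi=np.zeros(d.shape,bool);roi[95:220,270:355]=1
y=roi&(abs(hsv[...,0].astype(int)-23)<8)&(hsv[...,1]>120)
print([round(a,3) for a in rects(p,d,z,.038,.055,.044,lo=(.42,-.22),hi=(.54,-.1))[0]])
print("mat z",np.median(W[250:270,330:350,2]))
m=(y&(W[...,2]>.023)).astype(np.uint8);n,l,st,ce=cv2.connectedComponentsWithStats(m)
ca,sa=np.cos(-.177),np.sin(-.177)
for i in range(1,n):
    if st[i,4]<15: continue
    q=W[l==i];k=onplane([ce[i]],z,.025)[0];e=k-BOX[0]; print(ce[i].round(),st[i,4],q.mean(0).round(4),q[:,2].max().round(4),k.round(4),"in box",(e@[ca,sa]).round(4),(e@[-sa,ca]).round(4))
cv2.imwrite("pics/w8.png",cv2.resize(np.hstack([p[98:218,270:352],cv2.cvtColor(m*255,8)[98:218,270:352]]),None,fx=4,fy=4,interpolation=2))
E
```

```text
[0.483, -0.162, np.float64(-0.175), 101.214, 68.059]
mat z 0.0007995398178027563
[317. 108.] 47 [ 0.5271 -0.176   0.037 ] 0.0385 [ 0.5277 -0.1761] in box 0.049 -0.0086
[292. 125.] 323 [ 0.5165 -0.1492  0.0274] 0.3822 [ 0.5166 -0.1491] in box 0.0332 0.016
[280. 121.] 25 [ 0.5218 -0.1413  0.0477] 0.3822 [ 0.5223 -0.139 ] in box 0.0372 0.0269
[318. 143.] 244 [ 0.4959 -0.171   0.0253] 0.0289 [ 0.4959 -0.171 ] in box 0.0167 -0.0092
[304. 177.] 770 [ 0.4661 -0.1514  0.0274] 0.3822 [ 0.466  -0.1513] in box -0.0162 0.0049
[282. 182.] 33 [ 0.4665 -0.13    0.0381] 0.0446 [ 0.4648 -0.1283] in box -0.0213 0.0274
[310. 206.] 78 [ 0.4382 -0.153   0.036 ] 0.0408 [ 0.4359 -0.1523] in box -0.0456 -0.0013
```

View pics/w8.png

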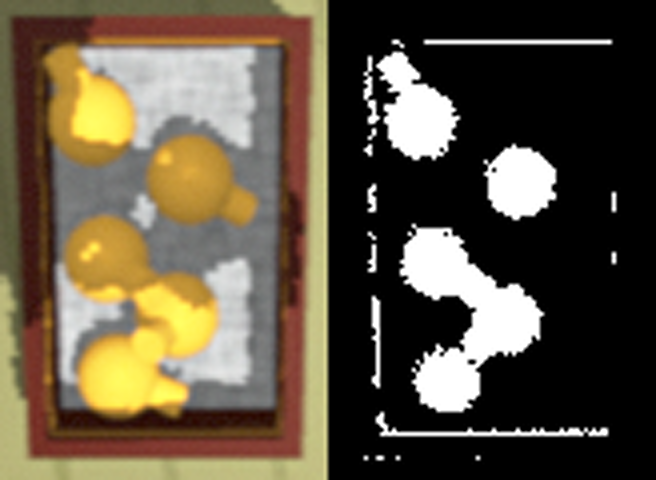

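```bash
cat >> h.py <<'E'
def down(yaw):
    """tool down with closing axis along direction yaw, the turn nearest mid-range of joint 6"""
    P=r.state()["position"]; best=None
    for a in (yaw+np.pi/2,yaw-np.pi/2):
        R=rot(a,0); j=r.inverse_kinematics([.5,-.1,.2],R)
        if j is not None and (best is None or abs(j[5])<best[0]): best=(abs(j[5]),R)
    return best[1]
def pick(xy,yaw,open_=.027,z=.006):
    R=down(yaw); r.gripper_to(open_,40); r.movep([*xy,.13],R); r.move_straight([*xy,.05])
    hit=r.move_straight([*xy,z],max_speed=.05,f_stop=8); s=r.state(); print("hit",hit,s["position"].round(4))
    r.gripper_to(.0,40); print("gap",r.state()["finger_gap"],r.state()["gripper_force"])
    r.move_straight([*xy,.13]); print("gap",r.state()["finger_gap"],r.state()["clock"])
def drop(xy,yaw):
    R=down(yaw); r.movep([*xy,.12],R); r.move_straight([*xy,.03]); r.gripper_to(.035); r.wait(.1); r.move_straight([*xy,.14])
E
python3 - <<'E'
from h import *
pick((.4959,-.171),-.175)
p,_=r.capture("scene");cv2.imwrite("pics/s9.png",cv2.resize(p[180:350,180:380],None,fx=3,fy=3))
E
```

```text
hit False [ 0.4958 -0.171   0.006 ]
gap 0.019306607080607677 38.81279334425926
gap 0.019058037634353077 61.1167
```

```bash
python3 - <<'E'
from h import *
drop((.635,-.016),-.075)
R=down(-.343); R=rot(-.343,0,1)
r.movep([.60,-.125,.24],R)
c=r.get_calibration("wrist");p,d=r.capture("wrist");cv2.imwrite("pics/w10.png",p);np.savez("pics/w10.npz",d=d,**{k:c[k] for k in c})
for a in rects(p,d,c,.036,.055,.044): print(np.round(a,3))
W=cloud(d,c);hsv=cv2.cvtColor(p,cv2.COLOR_BGR2HSV)
m=((abs(hsv[...,0].astype(int)-23)<8)&(hsv[...,1]>120)&(W[...,2]>.022)&(W[...,2]<.034)&(d>0)&(W[...,0]>.42)).astype(np.uint8);n,l,st,ce=cv2.connectedComponentsWithStats(m)
for i in range(1,n):
    if st[i,4]>80: print(ce[i].round(),st[i,4],onplane([ce[i]],c,.025)[0].round(4),W[l==i][:,2].max().round(4))
print(r.state()["clock"])
E
```

```text
[  0.501   0.294  -0.624 118.724  39.185]
[ 0.617  0.151  0.18  40.489 11.349]
[  0.485  -0.162  -0.175 105.809  68.272]
[ 0.474 -0.308  0.598 83.938 72.212]
[ 6.2100e-01 -1.7000e-02 -7.3000e-02  1.0249e+02  7.0865e+01]
[  0.654  -0.136  -0.341 100.62   68.056]
[307. 132.] 284 [ 0.6754 -0.1408] 0.0285
[326. 155.] 274 [ 0.6487 -0.1509] 0.0287
[308. 169.] 258 [ 0.6415 -0.1301] 0.0286
[208. 210.] 240 [ 0.637  -0.0174] 0.0285
[364. 272.] 189 [ 0.5156 -0.1493] 0.029
[383. 303.] 201 [ 0.4713 -0.1582] 0.0301
65.5583
```

View pics/w10.png

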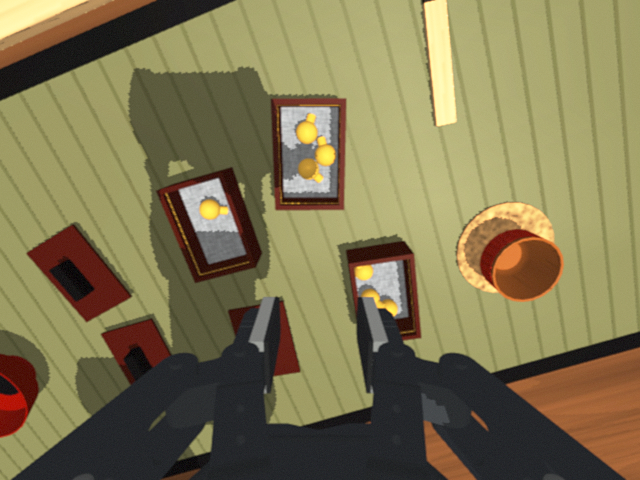

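Box 2 at (210,225) now holds one knob, and box 1 at (308,155) holds three. I'll take its upper one at (307,132), closing across the box, with the gripper centred on the box's axis.

```bash
python3 - <<'E'
from h import *
y=-.341; xy=np.array([.654,-.136])+.0235*np.array([np.cos(y),np.sin(y)])
pick(xy,y+np.pi/2,open_=.026,z=.007)
E
```

```text
hit False [ 0.6762 -0.1438  0.0071]
gap 0.019407936545011207 39.03056502342224
gap 0.01908678358226197 69.3
```

```bash
python3 - <<'E'
from h import *
drop((.600,-.015),-.073)
r.movep([.42,.05,.30],rot(0,0,1))
bx,ld,p,d=look()
for a in bx: print("box",np.round(a,4))
for a in ld: print("lid",np.round(a,4))
p2,_=r.capture("scene")
cv2.imwrite("pics/s11.png",np.hstack([cv2.resize(p[150:320,290:490],(480,408),interpolation=2),cv2.resize(p2[200:370,190:310],(288,408),interpolation=2)]));print(r.state()["clock"])
E
```

```text
box [  0.481   -0.1583  -0.1772 102.4028  69.1213]
box [ 6.133000e-01 -1.210000e-02 -7.970000e-02  1.036833e+02  6.791910e+01]
box [  0.6509  -0.1326  -0.3428 104.3242  67.9278]
lid [  0.614    0.1619   0.1667 100.2603  65.445 ]
74.3333
```

View pics/s11.png

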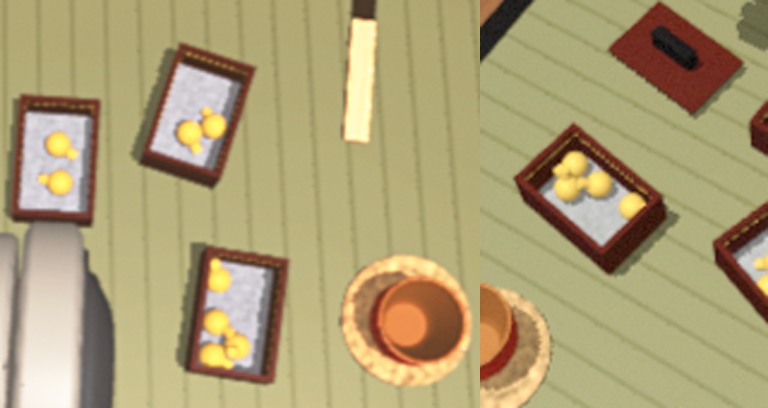

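Boxes now hold 4, 2 and 2 knobs. Next are the lids. For the first I'll grip and release it in place, then re-measure, which gives the wrist camera's sideways bias.

```bash
cat >> h.py <<'E'
def T(yaw): return np.array([[np.cos(yaw),-np.sin(yaw)],[np.sin(yaw),np.cos(yaw)]])
def view(est,kind):
    """wrist camera straight above the thing; rectangle nearest the estimate"""
    x,y,a=est; top=.044 if kind=="box" else .013
    xy=np.array([x,y])-T(a)@[.0824,0]; r.movep([*xy,top+.165],rot(a,0,1)); r.wait(.15)
    c=r.get_calibration("wrist");p,d=r.capture("wrist")
    kw=dict(lo=(x-.09,y-.09),hi=(x+.09,y+.09))
    q=rects(p,d,c,.039,.052,.044,**kw) if kind=="box" else rects(p,d,c,.007,.04,.013,red(p),**kw)
    q=[k for k in q if 94<k[3]<110 and 60<k[4]<76]
    k=min(q,key=lambda k:np.hypot(k[0]-x,k[1]-y)); print(kind,np.round(k,4)); return np.array(k[:3])
def grab(l,lift=True):
    R=rot(l[2],0,1); r.gripper_to(.04,60); r.movep([l[0],l[1],.09],R)
    print("hit",r.move_straight([l[0],l[1],.0175],max_speed=.07,f_stop=8),r.state()["position"][2])
    r.gripper_to(0,60); print("gap",r.state()["finger_gap"])
    if lift: r.move_straight([l[0],l[1],.12])
E
python3 - <<'E'
from h import *
b=view((.483,-.161,-.176),"box")
l=view((.460,-.004,-.159),"lid")
grab(l,False); r.gripper_to(.04); r.move_straight([l[0],l[1],.09])
m=view(l,"lid"); print("bias tool frame",T(l[2]).T@(m[:2]-l[:2]),m[2]-l[2],r.state()["clock"])
E
```

```text
box [  0.4831  -0.1623  -0.1754 101.2862  68.0469]
lid [ 4.619000e-01 -6.800000e-03 -1.580000e-01  1.009221e+02  6.687500e+01]
hit False 0.017832622992029135
gap 0.011450439439392342
lid [ 4.620000e-01 -7.700000e-03 -1.587000e-01  1.002849e+02  6.679330e+01]
bias tool frame [ 0.00025711 -0.00089074] -0.0006824350293328507 80.3833
```

```bash
cat >> h.py <<'E'
def place(b,zg,by=.0009):
    R=rot(b[2],0,1); c=b[:2]+T(b[2])@[0,by]; s=zg+.036
    r.movep([*c,s+.05],R); r.move_straight([*c,s+.012],max_speed=.1)
    for dx,dy in [(0,0),(1.2,0),(-1.2,0),(0,1.2),(0,-1.2),(1.2,1.2),(-1.2,1.2),(1.2,-1.2),(-1.2,-1.2)]:
        q=c+T(b[2])@np.array([dx,dy])/1000
        r.move_straight([*q,s+.010],max_speed=.03)
        hit=r.move_straight([*q,s-.001],max_speed=.03,f_stop=6); z=r.state()["position"][2]-s
        print("try",dx,dy,hit,round(z*1000,1),r.state()["force"].round(1))
        if z<.0025: break
    r.gripper_to(.04); r.move_straight([*q,s+.08]); print("clock",r.state()["clock"])
E
python3 - <<'E'
from h import *
l=np.array([.462,-.0077,-.1587]); 
# lid was centred on the earlier grasp in y'; reuse that pose
l=np.array([.4619,-.0068,-.158]); grab(l)
place(np.array([.4831,-.1623,-.1754]),.0178)
bx,ld,p,d=look()
for a in bx: print("box",np.round(a,4))
for a in ld: print("lid",np.round(a,4))
cv2.imwrite("pics/t12.png",p[130:340,120:500])
E
```

```text
hit False 0.017862691267769154
gap 0.011317402049182714
try 0 0 True 0.2 [-0.8 -0.   4.9]
clock 86.4167
box [ 6.133000e-01 -1.210000e-02 -7.840000e-02  1.036008e+02  6.792500e+01]
box [  0.6509  -0.1326  -0.3428 104.3186  67.9278]
lid [ 4.86400e-01  1.48000e-01 -3.63000e-02  9.97644e+01  6.59977e+01]
lid [  0.614    0.1619   0.1667 100.3282  65.445 ]
```

View pics/t12.png

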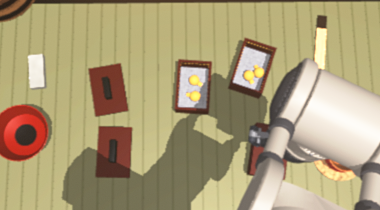

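The first lid dropped in at once, 0.2 mm from the seated height. In the picture the other two boxes (192,87; 251,68) and two lids (108,90; 114,152) are where expected. Now those two.

```bash
python3 - <<'E'
from h import *
b=view((.616,-.016,-.078),"box"); l=view((.487,.146,-.037),"lid"); grab(l); place(b,.0178)
b=view((.651,-.134,-.342),"box"); l=view((.614,.160,.167),"lid"); grab(l); place(b,.0178)
r.movep([.38,.2,.3],rot(.4,0,1))
p,d=r.capture("top");c=r.get_calibration("top")
for a in rects(p,d,c,.036,.09,.049,red(p),lo=(.4,-.26),hi=(.75,.06)): print("closed",np.round(a,4))
W=cloud(d,c)
for x,y in ((.4831,-.1623),(.616,-.016),(.651,-.134)):
    m=(abs(W[...,0]-x)<.03)&(abs(W[...,1]-y)<.022)&(W[...,2]<.06)&(W[...,2]>.03); print("plate z",np.percentile(W[m][:,2],[10,50,90]).round(4))
p2,_=r.capture("scene");cv2.imwrite("pics/f13.png",np.vstack([cv2.resize(p[130:330,280:500],(440,400)),])); cv2.imwrite("pics/f14.png",p2)
print(r.state()["clock"])
E
```

```text
box [ 6.161000e-01 -1.500000e-02 -7.840000e-02  1.018596e+02  6.803210e+01]
lid [ 4.884000e-01  1.459000e-01 -3.940000e-02  1.001582e+02  6.680530e+01]
hit False 0.017896102263068064
gap 0.011635955208699098
try 0 0 True 0.3 [-0.2 -0.1  4.8]
clock 94.65
box [  0.654   -0.1359  -0.3399 101.5683  68.0456]
lid [  0.6157   0.16     0.1697 101.0703  66.8705]
hit False 0.018055304239109615
gap 0.011571264845667699
try 0 0 True 0.4 [-2.   0.7  4.9]
clock 103.1417
closed [  0.4803  -0.158   -0.1701 101.3106  69.0613]
closed [ 6.122000e-01 -1.250000e-02 -8.100000e-02  1.025661e+02  6.641150e+01]
closed [  0.65    -0.1323  -0.3406 103.6353  66.8742]
plate z [0.046  0.0482 0.0504]
plate z [0.0464 0.0483 0.0504]
plate z [0.0462 0.0483 0.0506]
104.9417
```

View pics/f14.png

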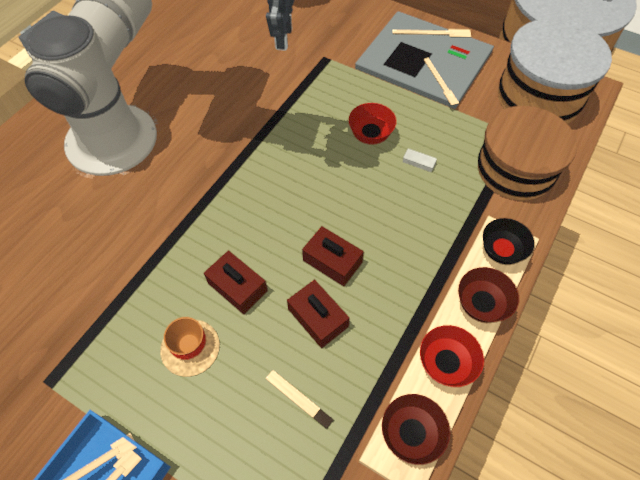

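All three boxes are closed, at (236,281), (333,254) and (318,312), with plate tops at 48–49 mm as expected when seated. The cup stands upright on its coaster at (187,342), no knob lies outside, and the bowl, stone and brush are in place.

```bash
python3 -c "
from bench import r
print(r.sign_off())"
```

```text
the job is handed in; nothing more can be done
None
```

Job handed in, with no verdict returned: by my last camera check, the boxes hold 4, 2 and 2 knobs under seated lids, the empty cup stands upright on its coaster, and the bowl, stone and brush are where they were; the first pour gave five, so I moved two knobs across with the gripper.

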